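# Turn a medicine tray round the corner post and seat it at the code reader

## Robot

A 6-joint arm with a two-finger parallel gripper is mounted at the origin on the work surface. World frame = base frame: x ahead of the robot, y to its left, z up, the work surface at z = 0. Lengths are in mm, angles in degrees, forces in N, time in s.
With the tool pointing down it reaches from about 350 to 850 mm from the base axis. Payload 8.1 kg.
Tool frame: the origin (TCP) lies midway between the tips of the shut fingers; the grasp point (between the pads) lies 19 mm behind it (r.pinch_z is the distance from the TCP to the grasp point, in mm); z points along the fingers, y is the line along which they close (so a half turn about z gives the same grasp; the last joint's range is limited). The gripper opens to 85 mm and grips with 20 to 120 N. Pads are 22 mm wide; open, the fingers measure 114 mm over their backs; the gripper's body (76 mm by 85 mm) begins 54 mm behind the grasp point. The pads swing forward as they close: fully open they stand 13 mm farther back than shut.
Start: joints at [-68.377, 7.471, 85.268, -0, 87.261, -4.893], TCP at [267.893, -536.879, 231.292] pointing down, gripper open.
Joint ranges: [-169.43, 169.43], [-51.17, 129.36], [1.28, 143.12], [-76.62, 256.62], [0, 156.53], [-152.29, 152.29]. Speed limits (degrees/s): [136.94, 136.94, 159.86, 180, 180, 180].

## Interface

Orientations are given as [roll, pitch, yaw] about the fixed x, y, z axes, in that order (R = Rz(yaw) Ry(pitch) Rx(roll)).
In Python, from bench import sensors, optics, job, r gives the robot as it stands.
- The arm moves only by the tool play_rows, never from a script. Its argument "motion" is a list that holds one entry, the list of rows, each a list of 6 numbers: the shift along the tool's x, y, z in cm, then the turn, a rotation vector about the tool's x, y, z in degrees. In form: [[[x, y, z, ax, ay, az], ...]]. A call has 1 to 5 rows; each row is the pose to reach, as a shift and turn from the pose commanded when the call began, along the tool's axes at that moment; what a row does not reach only later rows make up. A row lasts 1/10 s, in which the tool goes at most 50 mm and 8.59 degrees, less where a joint would pass 70% of its speed; a pose out of reach is approached as far as the arm can. A call with a gripper value outside its range is refused whole. "jaw" is the opening, from 0 (shut) to 1 (fully open), set as the call begins (left out, the last holds). The fingers move at their own pace and stop on an object; "squeeze" is the grip in N (left out, the last holds). Time passes only in rows, so rows that repeat a pose let the fingers close. It gives the time, the measured TCP pose, the force, the opening and the grip force at its end, in the units of the state.
- sensors.sense(): the state, without advancing time (a new reading comes with each control period).
- optics.snapshot(name): name is "side" or "top"; returns a dict with "pixels" (480x640x3 uint8, red, green, blue), "mtx" (3x3 intrinsics, pixels), "R" (3x3) and "t" (3): a world point X has camera coordinates R X + t. Camera axes: x right, y down, z forward; pixel columns grow to the right and rows downward; lengths in mm; the calibration is good to about 2 mm. A picture is of the moment at which its call begins. There is no depth.
- job.hand_in(): hands the job in; it is judged then, once.
The state is a dict: "time": time; "joint_pos": joint angles; "qd": joint speeds; "joint_efforts": joint torques, N m; "tool_pos": TCP position; "tcp_rot": TCP orientation; "ft_force": force on the tool from outside, world axes, zero at the start; "wrist_torque": the same for the moment, N m; "finger_gap": finger opening in mm; "grip_force": force on a finger pad.
Only numpy, scipy, OpenCV 4.12 (cv2) and the standard library are available. Lean on these libraries where they do the work, as an engineer would, in place of code of your own. Each camera call takes 0.05 s, during which the arm holds its last target. There are 200 camera calls.

## Task

The square white medicine tray stands with its red wall facing the wrong way for the code reader. Push it against the yellow corner post so that it turns a quarter turn around the post, until its red wall faces the reader's black pad; then slide it along the fence and press the red wall onto the pad with about 11 N for a full second, and leave it there square against fence and pad. Push gently, never with more than 20 N, keep the tray flat on the worktop and do not disturb the other things.

Things in the scene. Friction and masses are not known exactly. Their poses are not given: they have to be found in the camera images.
- tray: Loose open square tray, 120 x 120 mm outside, 35 mm high, walls 5 mm, floor 4 mm thick, empty, 0.31 to 0.63 kg. Origin: centre of its underside, z up. Its +x wall is red, the rest white. Shut fingers can push its walls from within, in a corner too; 1.5 to 5.5 N slide it. At the start it lies 90 to 130 mm before the post, red wall facing station +y within 0.2 rad, the right part of its front wall facing the post.
- mark (a point): Centre of the red wall's outer face: 60 mm from the tray's origin along the tray's x, 17.5 mm up.
- station: Fixed reading station. Its place varies by 7 x 12 cm and its yaw by 0.2 rad; x runs along the fence to the pad (about to the robot's left), y from the fence to the open side where the tray goes (towards the robot). Origin: on the worktop beside the post, in the plane of the fence's face (y = 0).
- fence (a point): Middle of the top edge of the aluminium fence's smooth face, 32 mm up; the fence runs from station x = 45 to 200 mm at y = 0. The wall of the tray that meets the post (its -y wall) ends flat on this face, after a clockwise turn seen from above, passing the post on the station's +y side.
- seat (a point): Where the tray's origin belongs when seated on a pad in its foremost setting (up to 10 mm further along x if the pad is set back): on the worktop, station x = 135, y = 60 mm; the axes are the station's, and the tray's x must then point along station x.
- post: Fixed upright yellow post with a black band, 24 mm in diameter, 45 mm high, at the start of the fence, its edge flush with the fence's face (centre at station x = 0, y = -12 mm). Origin: centre of its foot.
- reader: White reader box, fixed to the station, 50 mm high (station x 245 to 325, y -15 to 135 mm), with the black pad before it: 90 mm wide, 4 to 36 mm up, sprung along station x, 8 N per mm, stop after 4 mm. The pad's depth is set by hand: its face rests 0 to 10 mm behind this origin (station x 195, y 60 mm); where, only touch or sight tells. Pushing also takes the tray's 1.5 to 5.5 N of friction.
- amber_jar: Bystander, to be left alone: small amber jar, 40 mm across, 60 mm high, behind the fence; origin: centre of its underside.
- blue_pack: Bystander, to be left alone: small white and blue pack, 75 x 45 x 35 mm, on the robot's side of the station; origin: centre of its underside.
- vial: Bystander, to be left alone: small clear vial, 30 mm across, 50 mm high, on the robot's side of the pad; origin: centre of its underside.
- red_cap_bottle: Bystander, to be left alone: clear bottle with red cap, 68 mm across, 200 mm high, far right; origin: centre of its underside.
- steel_bowl: Bystander, to be left alone: steel bowl, 120 mm across, 45 mm high, left; origin: centre of its underside.
- beaker: Bystander, to be left alone: glass cup, 70 mm across, 80 mm high, right; origin: centre of its underside.
- orange_pack: Bystander, to be left alone: flat white and orange pack, 120 x 50 x 30 mm, near right; origin: centre of its underside.
Things that resemble listed ones, but are neither listed nor needed, are in the scene too. Leave any pink look-alike of the tray alone.

How it is judged (in metres and radians):
On the way, in this order (a step that is already met when the one before it is completed fails the run):
1. the tray is part-way round (25 to 65 degrees still to go) and bears on the post with more than 0.5 N (angle between the x axis of tray and the x axis of station, either way round between 0.44 and 1.13 rad and x of reader in the frame of tray above 0 m and contact force between tray and post above 0.5 N), for 0.1 s.
2. the tray has turned: its red wall faces the pad within 0.2 rad, before it is pressed onto the pad (angle between the x axis of tray and the x axis of station, either way round below 0.2 rad and x of reader in the frame of tray above 0.05 m), for 0.1 s.
3. the red wall is pressed onto the pad with 6 to 16 N for half a second (contact force between tray and reader between 6 and 16 N and angle between the x axis of tray and the x axis of station, either way round below 0.08 rad), for 0.5 s.
At the end, for the whole second after the job is handed in: the tray lies flat and at rest, its red wall towards the pad and at least 189 mm along station x (6 mm short of the pad's foremost setting), its side at most 6 mm off the fence, square to the station within 0.07 rad (x of mark in the frame of station above 0.189 m and y of tray in the frame of station between 0.055 and 0.066 m and angle between the x axis of tray and the x axis of station, either way round below 0.07 rad and angle between tray's own z axis and vertical below 0.05 rad and height (world z) of tray below 0.005 m and linear speed of tray below 0.01 m/s); the robot touches nothing.
It fails at once if the fingers push the tray with more than 20 N (contact force between the fingers and tray above 20 N).
It fails at once if the tray is pushed against post, fence or pad with more than 20 N (contact force between tray and station above 20 N).
It fails at once if the tray is tipped or lifted (angle between tray's own z axis and vertical above 0.15 rad or height (world z) of tray above 0.012 m).
It fails at once if another thing is moved by more than 15 mm (distance of any of amber_jar, blue_pack, vial, red_cap_bottle, steel_bowl, beaker, orange_pack from where it was at the start of the episode above 0.015 m).
It also fails if it takes over 72 s, if anything falls off the work surface, if the arm or the gripper's body presses on something with over 40 N, if the wrist force passes 120 N, or if a joint passes its speed limit or range.

## Working session

There is one attempt and no reset: what is moved stays moved. The work goes in short steps, Python scripts to look and compute and a tool call to move; the robot and the scene stay as the last step left them, time stands still between calls to the robot, and variables do not carry over. Pictures are saved under pics/ and viewed, at most 10 in all, crops included, and the job is handed in when it is done.

Besides the shell and the picture viewer there is one more tool, called after "Emit:" as a command line: name --argument value ..., lists and objects as JSON in quotes. play_rows: Moves the arm, as the interface text tells. Its arguments: {"type":"object","properties":{"motion":{"type":"array","items":{"type":"array","items":{"type":"array","items":{"type":"number"}}}},"jaw":{"type":"number"},"squeeze":{"type":"number"}},"required":["motion"]}

```bash
mkdir -p pics; ls
python3 - <<'E'
from bench import sensors, optics, job, r
import cv2
s=sensors.sense();print(s)
for n in("top","side"):
    d=optics.snapshot(n);print(n,d["mtx"],d["R"],d["t"])
    cv2.imwrite(f"pics/{n}0.png",d["pixels"][:,:,::-1])
E
```

```text
pics
{'time': 0.0, 'joint_pos': array([-6.83793581e+01,  7.51627760e+00,  8.53283743e+01,  9.37005758e-04,
        8.72617044e+01, -4.89601606e+00]), 'qd': array([-0.003448  , -0.07389847, -0.05094758,  0.14513217, -0.0137406 ,
        0.01023684]), 'joint_efforts': array([-4.23567553e-04, -5.69385481e+01, -5.00561678e+01, -2.22057529e-04,
        1.44871409e-02,  1.40848417e-05]), 'tool_pos': array([ 267.67126486, -536.37638268,  230.24091406]), 'tcp_rot': array([-1.79894112e+02, -1.00096948e-02,  2.65166031e+01]), 'ft_force': array([-0.0718625 , -0.49207334,  0.07323129]), 'wrist_torque': array([ 0.03072913, -0.02041431,  0.05294511]), 'grip_force': 0.0, 'finger_gap': 85.3029256725089}
top [[563.10998459   0.         322.50884171]
 [  0.         563.10998459 233.16784247]
 [  0.           0.           1.        ]] [[ 0.02271781 -0.99971968 -0.00666784]
 [-0.98210795 -0.02106946 -0.18713643]
 [ 0.18694349  0.01079986 -0.9823113 ]] [   9.026341    499.86203428 1210.35821394]
side [[434.69438224   0.         320.7473879 ]
 [  0.         434.69438224 239.68614637]
 [  0.           0.           1.        ]] [[-0.9940798  -0.10729173 -0.01714173]
 [-0.04800739  0.57525838 -0.81656175]
 [ 0.09747125 -0.81090461 -0.57700353]] [512.23649656  81.26498683 999.59512858]
```

View pics/top0.png

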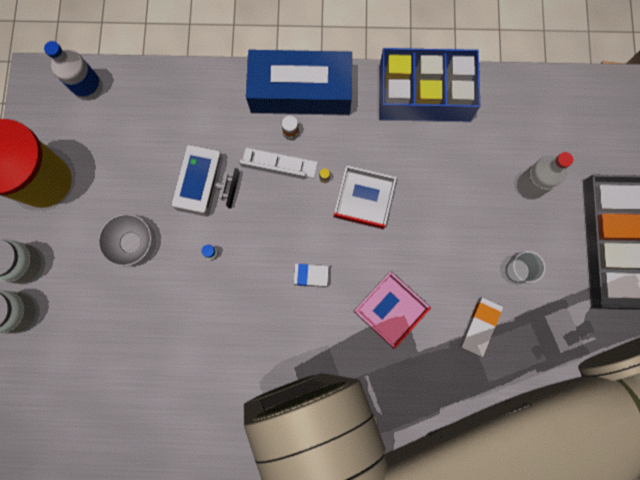

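View pics/side0.png

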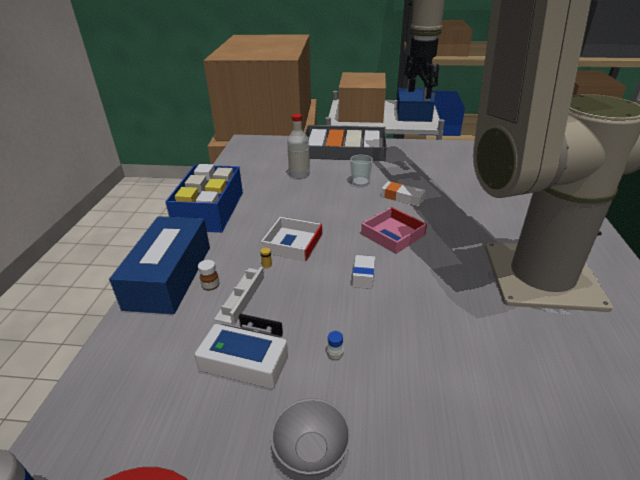

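The top view shows the post at (325,174), the fence from (242,160) to (316,167), the pad at (232,188), and the tray centred at (366,196) with its red wall towards the robot. I'll zoom in on this area for edge pixels.

```bash
cat > h.py <<'E'
import numpy as np, cv2
from bench import sensors, optics, job, r
def cast(d,uv,z):
    uv=np.atleast_2d(np.float64(uv)); K,R,t=d["mtx"],d["R"],d["t"]
    ray=(R.T@np.linalg.inv(K)@np.c_[uv,np.ones(len(uv))].T).T; c=-R.T@t
    return c+ray*((z-c[2])/ray[:,2])[:,None]
def proj(d,X):
    p=d["mtx"]@(d["R"]@np.atleast_2d(X).T+d["t"][:,None]); return (p[:2]/p[2]).T
E
python3 - <<'E'
from h import *
d=optics.snapshot("top");s=optics.snapshot("side")
for n,e in(("top",d),("side",s)):
    hsv=cv2.cvtColor(e["pixels"],cv2.COLOR_RGB2HSV)
    roi=(slice(160,190),slice(315,335)) if n=="top" else (slice(240,275),slice(255,278))
    m=np.zeros((480,640),np.uint8); m[roi]=cv2.inRange(hsv[roi],(15,130,90),(35,255,255))
    nn,l,st,c=cv2.connectedComponentsWithStats(m); print(n,st[1:],c[1:])
    for q in c[1:]: print(cast(e,q,45))
i=cv2.resize(d["pixels"][130:240,165:405,::-1],None,fx=3.3,fy=3.3,interpolation=cv2.INTER_CUBIC)
cv2.imwrite("pics/z1.png",i)
i=cv2.resize(s["pixels"][210:390,190:345,::-1],None,fx=3.3,fy=3.3,interpolation=cv2.INTER_CUBIC)
cv2.imwrite("pics/z2.png",i)
E
```

```text
top [[320 169  10  10  80]] [[324.35   173.3125]]
[[639.15328676  19.04756061  45.        ]]
side [[261 248   9   7  55]
 [262 258   9  10  78]] [[264.98181818 250.90909091]
 [266.20512821 262.06410256]]
[[643.57145139  22.02843168  45.        ]]
[[631.84814508  63.38113046  45.        ]]
```

View pics/z1.png

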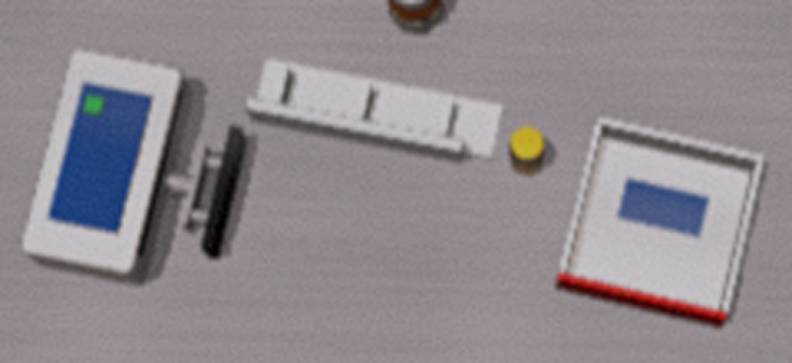

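View pics/z2.png

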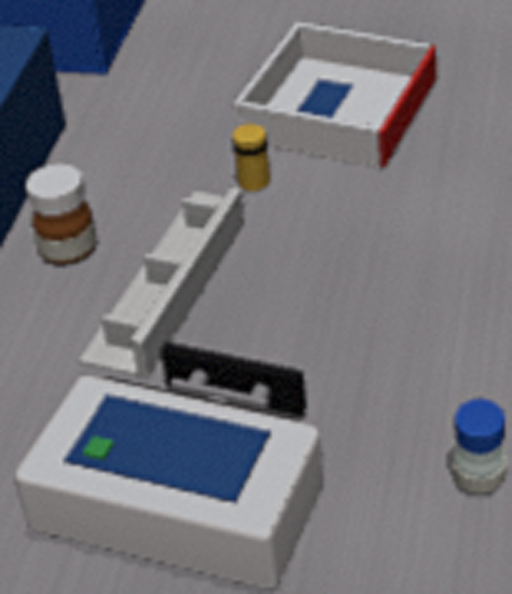

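```bash
cat >> h.py <<'E'
def fit(A,B): # 2D rigid A(local)->B(world)
    a,b=A.mean(0),B.mean(0); X,Y=A-a,B-b
    th=np.arctan2((X[:,0]*Y[:,1]-X[:,1]*Y[:,0]).sum(),(X*Y).sum())
    R=np.array([[np.cos(th),-np.sin(th)],[np.sin(th),np.cos(th)]]); t=b-R@a
    return t,th,np.linalg.norm(A@R.T+t-B,axis=1)
E
python3 - <<'E'
from h import *
d=optics.snapshot("top");s=optics.snapshot("side")
T=lambda L:np.array([165,130])+(np.float64(L)+.5)/3.3-.5
S=lambda L:np.array([190,210])+(np.float64(L)+.5)/3.3-.5
box=np.array([(325,-15),(245,-15),(245,135),(325,135)],float)
bt=cast(d,T([(75,50),(183,69),(133,272),(25,250)]),50)[:,:2]
bs=cast(s,S([(18,475),(82,378),(322,428),(275,542)]),50)[:,:2]
for b in(bt,bs,(bt+bs)/2):
    t,th,e=fit(box,b);print("box",t,np.degrees(th),e)
post=(cast(d,[[324.35,173.31]],45)+cast(s,[[265.5,251]],45))[0,:2]/2
print("post",post, "in st", )
# fence face top edge: ends
print("fence side",cast(s,S([(141,338),(240,192)]),32),"top",cast(d,T([(247,104),(463,142)]),32))
A=np.vstack([box,[[0,-12]]]);B=np.vstack([(bt+bs)/2,post]);t,th,e=fit(A,B);print("station",t,np.degrees(th),e)
R=np.array([[np.cos(th),-np.sin(th)],[np.sin(th),np.cos(th)]])
f=lambda X:(np.asarray(X)-t)@R
print("fence in st",f(cast(s,S([(141,338),(240,192)]),32)[:,:2]),f(cast(d,T([(247,104),(463,142)]),32)[:,:2]))
# tray rim corners z=35; local: (-60,-60),( -60,60),(60,60),(60,-60)
tr=np.array([(-60,-60),(-60,60),(60,60),(60,-60)],float)
tt=cast(d,T([(600,118),(764,155),(727,313),(557,274)]),35)[:,:2]
ts=cast(s,S([(237,102),(297,24),(435,45),(383,136)]),35)[:,:2]
for b in(tt,ts,(tt+ts)/2):
    c,a,e=fit(tr,b);print("tray",c,np.degrees(a),e,f(c))
E
```

```text
box [631.07015536  19.01628708] 80.13295544825051 [2.52259551 1.82393148 2.32922619 2.80934896]
box [630.54756183  23.45909511] 79.7703621873015 [4.31124837 3.37081282 3.33585751 0.71742957]
box [630.80989111  21.2362655 ] 79.951852828451 [3.29052676 2.57085194 2.73694125 1.67398862]
post [640.72040421  20.66198485] in st
fence side [[670.41853608 213.03704019  32.        ]
 [640.73269696  68.81340728  32.        ]] top [[668.28136951 216.60354778  32.        ]
 [643.67505151  63.9780947   32.        ]]
station [629.41785239  21.52008302] 79.70268710218734 [3.26042894 2.45104846 2.69197401 2.20328595 1.38220494]
fence in st [[195.76139561  -6.10548402]
 [ 48.55418784  -2.67863227]] [[198.88842747  -3.36520501]
 [ 44.32271934  -6.43793705]]
tray [593.61448747 -75.36003521] 167.31247759797571 [3.46780541 1.68120315 2.94195409 1.48879446] [-101.71977996   17.90878587]
tray [595.46079062 -74.28965515] 167.32468142877616 [4.04378285 2.46780672 3.02288678 3.14013004] [-100.33660217   16.28355729]
tray [594.53763904 -74.82484518] 167.31861669702846 [3.60201169 1.96905091 2.71588923 1.87976518] [-101.02819107   17.09617158]
```

The crops confirm the layout: the box top corners, the fence's upper edge and the tray rim corners are clear in both views and agree within about 3 mm. The tray is at about station (-101, 18) and 87.5°. Next I'll set the station frame, check clearance to the pack and work out the approach.

```bash
cat >> h.py <<'E'
O=np.array([631.5,21.2]); YAW=79.8; _y=np.radians(YAW)
RS=np.array([[np.cos(_y),-np.sin(_y)],[np.sin(_y),np.cos(_y)]])
W=lambda p:O+RS@np.float64(p)
ST=lambda P:(np.atleast_2d(P)[:,:2]-O)@RS
from scipy.spatial.transform import Rotation as Ro
def state(p=True):
    s=sensors.sense(); f=s["ft_force"]
    if p: print("t",s["time"],"tool",s["tool_pos"].round(1),"rot",s["tcp_rot"].round(1),"st",ST(s["tool_pos"])[0].round(1),"Fst",(f[:2]@RS).round(1),"Fz",f[2].round(1))
    return s
def goto(st,z):
    s=state(); R=Ro.from_euler("xyz",s["tcp_rot"],degrees=True)
    d=np.r_[W(st),z]-s["tool_pos"]; t=Ro.from_euler("xyz",[180,0,YAW],degrees=True)
    print("to",W(st),"shift cm",(R.inv().apply(d)/10).round(2),"turn",(R.inv()*t).as_rotvec(degrees=True).round(1))
E
python3 - <<'E'
from h import *
d=optics.snapshot("top")
for n,u,z in(("pack L",(295,284),35),("pack top",(311,265),35),("pack TL",(296,264),35),("pack TR",(328,265),35),("vial",(208,250),50),("pink top",(393,271),35),("jar",(290,122),60)):
    print(n,ST(cast(d,u,z))[0])
print("tray c",ST([594.5,-74.8]))
goto((-70,17),150)
E
```

```text
pack L [ 12.97928102 251.96457397]
pack top [-13.18516661 203.36066737]
pack TL [ 20.10199339 207.80906499]
pack TR [-50.36623093 195.82911013]
vial [216.83679064 217.78511993]
pink top [-194.76272247  180.29785122]
jar [  99.99855566 -107.93516985]
tray c [[-101.03491376   19.41510242]]
t 0.35 tool [ 267.8 -536.7  231. ] rot [-180.     0.    26.5] st [-613.5  259.1] Fst [ 0.5 -0.5] Fz -0.2
to [602.37274284 -44.68325197] shift cm [ 51.9  -29.09   8.12] turn [ -0.   -0.  -53.3]
```

Emit:
play_rows --motion '[[[4, -2.24, 0, 0, 0, -8], [8, -4.48, 0, 0, 0, -16], [12, -6.72, 0, 0, 0, -24], [16, -8.96, 0, 0, 0, -32], [20, -11.2, 0, 0, 0, -40]]]' --jaw 0 --squeeze 40

```text
time: 0.85
tool_pos: [397.6, -345.8, 231.4]
tcp_rot: [180.0, 0.0, 66.8]
ft_force: [0.6, -1.3, 0.2]
finger_gap: 12.0
grip_force: 0.0
```

```bash
python3 -c "
from h import *
goto((-72,17),150)"
```

```text
t 0.85 tool [ 397.6 -345.8  231.4] rot [180.    0.   66.8] st [-402.6  165.2] Fst [-1.1 -0.9] Fz 0.2
to [602.01857336 -46.65164319] shift cm [35.55  7.02  8.14] turn [  0.   0. -13.]
```

Emit:
play_rows --motion '[[[4.5, 0.89, 0.5, 0, 0, -5], [9, 1.78, 1, 0, 0, -10], [13.5, 2.67, 1.5, 0, 0, -13], [18, 3.56, 2, 0, 0, -13], [22, 4.35, 2.5, 0, 0, -13]]]'

```text
time: 1.35
tool_pos: [525.4, -160.9, 206.3]
tcp_rot: [180.0, -0.0, 79.6]
ft_force: [-0.5, -0.7, 0.3]
finger_gap: 0.2
grip_force: 0.0
```

```bash
python3 -c "
from h import *
goto((-72,17),70)"
```

```text
t 1.35 tool [ 525.4 -160.9  206.3] rot [180.   -0.   79.6] st [-198.    72.2] Fst [-0.7  0.4] Fz 0.3
to [602.01857336 -46.65164319] shift cm [12.62  5.45 13.64] turn [ 0.  -0.  -0.2]
```

Emit:
play_rows --motion '[[[3, 1.5, 3, 0, 0, 0], [6, 3, 6, 0, 0, 0], [9.5, 4.3, 9, 0, 0, 0], [12.6, 5.45, 12, 0, 0, 0], [12.6, 5.45, 13.6, 0, 0, 0]]]'

```text
time: 1.85
tool_pos: [600.7, -45.0, 67.1]
tcp_rot: [-179.8, -0.1, 79.7]
ft_force: [-0.7, -0.8, 0.1]
finger_gap: 0.2
grip_force: 0.0
```

```bash
python3 -c "
from h import *
goto((-72,17),14)
for n in('top','side'): print(proj(optics.snapshot(n),sensors.sense()['tool_pos']))
cv2.imwrite('pics/s3.png',cv2.resize(optics.snapshot('side')['pixels'][130:330,200:400,::-1],None,fx=3,fy=3))
"
```

```text
t 1.85 tool [600.7 -45.   67.1] rot [-1.798e+02 -1.000e-01  7.970e+01] st [-70.6  18.6] Fst [-0.9  0.5] Fz 0.1
to [602.01857336 -46.65164319] shift cm [-0.14  0.17  5.31] turn [-0.2 -0.1 -0.1]
[[353.29385241 188.80906239]]
[[288.39091233 227.5496252 ]]
```

View pics/s3.png

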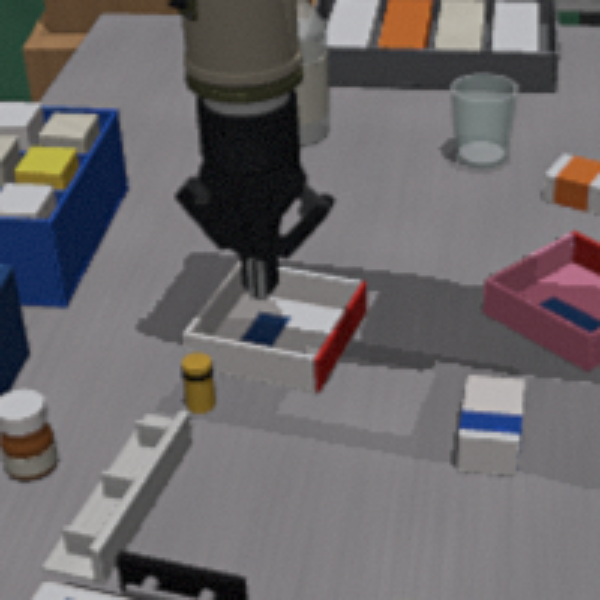

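The fingertips hang over the tray's interior, at crop (262,295), where the projection puts them. I'll lower them.

Emit:
play_rows --motion '[[[-0.1, 0, 1.5, 0, 0, 0], [-0.1, 0, 3, 0, 0, 0], [-0.1, 0, 4.5, 0, 0, 0], [-0.1, 0, 5.3, 0, 0, 0], [-0.1, 0, 5.3, 0, 0, 0]]]'

```text
time: 2.5
tool_pos: [599.1, -50.0, 15.1]
tcp_rot: [-179.8, 0.0, 79.5]
ft_force: [0.2, -0.0, 0.3]
finger_gap: 0.0
grip_force: 0.0
```

Emit:
play_rows --motion '[[[0.2, 0, 0, 0, 0, 0], [0.4, 0, 0, 0, 0, 0], [0.6, 0, 0, 0, 0, 0], [0.8, 0, 0, 0, 0, 0], [1, 0, 0, 0, 0, 0]]]'

```text
time: 3.0
tool_pos: [602.9, -39.8, 17.7]
tcp_rot: [180.0, -0.0, 79.5]
ft_force: [-0.1, 0.5, -0.4]
finger_gap: 0.2
grip_force: 0.0
```

Emit:
play_rows --motion '[[[0.2, 0, 0, 0, 0, 0], [0.4, 0, 0, 0, 0, 0], [0.6, 0, 0, 0, 0, 0], [0.8, 0, 0, 0, 0, 0], [1, 0, 0, 0, 0, 0]]]'

```text
time: 3.5
tool_pos: [604.3, -30.6, 17.3]
tcp_rot: [-180.0, 0.0, 79.5]
ft_force: [-1.0, -3.3, 1.2]
finger_gap: -0.1
grip_force: 1.7
```

```bash
python3 -c "
from h import *
state()"
```

```text
t 3.5 tool [604.3 -30.6  17.3] rot [-180.     0.    79.5] st [-55.8  17.6] Fst [-3.5  0.4] Fz 1.2
```

Emit:
play_rows --motion '[[[0.2, 0, 0, 0, 0, 0], [0.4, 0, 0, 0, 0, 0], [0.6, 0, 0, 0, 0, 0], [0.8, 0, 0, 0, 0, 0], [1, 0, 0, 0, 0, 0]]]'

```text
time: 4.0
tool_pos: [606.2, -20.3, 17.3]
tcp_rot: [-180.0, 0.0, 79.5]
ft_force: [-0.3, -3.1, 0.4]
finger_gap: 0.2
grip_force: 1.6
```

Emit:
play_rows --motion '[[[0.2, 0, 0, 0, 0, 0], [0.4, 0, 0, 0, 0, 0], [0.6, 0, 0, 0, 0, 0], [0.8, 0, 0, 0, 0, 0], [0.9, 0, 0, 0, 0, 0]]]'

```text
time: 4.5
tool_pos: [607.9, -11.3, 17.3]
tcp_rot: [180.0, -0.0, 79.5]
ft_force: [-1.1, -3.0, 0.4]
finger_gap: -0.1
grip_force: 1.6
```

```bash
cat >> h.py <<'E'
def redyaw():
    # red rim line in top view, cast at z=35 -> station angle of tray x and red wall top midpoint
    d=optics.snapshot("top"); hsv=cv2.cvtColor(d["pixels"],cv2.COLOR_RGB2HSV)
    m=cv2.inRange(hsv,(0,150,80),(8,255,255))|cv2.inRange(hsv,(172,150,80),(180,255,255))
    m[:,:205]=0; m[:110]=0; m[262:]=0; m[:,430:]=0
    n,l,st,c=cv2.connectedComponentsWithStats(m)
    if n<2: print("no red"); return d
    k=1+st[1:,4].argmax(); uv=np.argwhere(l==k)[:,::-1]
    P=ST(cast(d,uv,30)); vx,vy,x0,y0=cv2.fitLine(P.astype(np.float32),cv2.DIST_HUBER,0,.01,.01).ravel()
    a=np.degrees(np.arctan2(vy,vx))%180-90; e=(P-[x0,y0])@[vx,vy]
    print("red area",st[k,4],"mid st",(x0.round(1),y0.round(1)),"len",np.ptp(e).round(1),"tray yaw (mod180)",a.round(1)); return d
E
python3 -c "
from h import *
state(); d=redyaw()
cv2.imwrite('pics/z4.png',cv2.resize(d['pixels'][130:290,165:405,::-1],None,fx=3.3,fy=3.3))"
```

```text
t 4.5 tool [607.9 -11.3  17.3] rot [180.   -0.   79.5] st [-36.2  17.5] Fst [-3.1  0.6] Fz 0.4
red area 5 mid st (np.float32(-134.2), np.float32(78.3)) len 5.1 tray yaw (mod180) 28.6
```

View pics/z4.png

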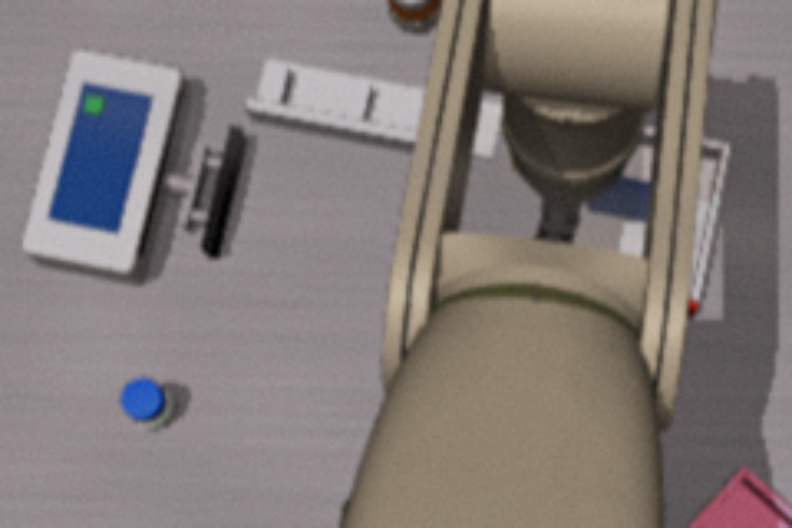

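The arm hides the red wall in the top view, with only a sliver at (690,308) in the crop. The tray has moved about 22 mm towards the post, so I'll track it in the side view from here.

Emit:
play_rows --motion '[[[0.15, 0, 0, 0, 0, 0], [0.3, 0, 0, 0, 0, 0], [0.45, 0, 0, 0, 0, 0], [0.6, 0, 0, 0, 0, 0], [0.7, 0, 0, 0, 0, 0]]]'

```text
time: 5.05
tool_pos: [609.1, -5.0, 17.3]
tcp_rot: [-180.0, 0.0, 79.5]
ft_force: [-1.8, -8.2, 1.8]
finger_gap: 0.1
grip_force: 4.3
```

```bash
cat >> h.py <<'E'
def red():
    d=optics.snapshot("side"); hsv=cv2.cvtColor(d["pixels"],cv2.COLOR_RGB2HSV)
    m=cv2.inRange(hsv,(0,150,60),(6,255,255))|cv2.inRange(hsv,(174,150,60),(180,255,255))
    m[:200]=0; m[:,360:]=0; m[400:]=0; m[:,:215]=0
    # exclude jar (brown) by keeping largest component
    n,l,st,c=cv2.connectedComponentsWithStats(m)
    k=1+st[1:,4].argmax(); cs,_=cv2.findContours((l==k).astype(np.uint8),0,2)
    q=cv2.approxPolyN(cs[0],4,ensure_convex=True).reshape(-1,2).astype(float)
    print("area",st[k,4],"bbox",st[k,:4],"quad",q.round(0).tolist())
    # top edge: the long edge with smaller mean row
    E=[(q[i],q[(i+1)%4]) for i in range(4)]; E.sort(key=lambda e:-np.linalg.norm(e[0]-e[1])); 
    for e,z in zip(sorted(E[:2],key=lambda e:e[0][1]+e[1][1]),(35,0)):
        P=ST(cast(d,np.array(e),z)); P=P[P[:,0].argsort()] if abs(np.ptp(P[:,0]))>abs(np.ptp(P[:,1])) else P[P[:,1].argsort()]
        v=P[1]-P[0]; print("z",z,P.round(0).tolist(),"len",np.linalg.norm(v).round(0),"tray yaw",((np.degrees(np.arctan2(v[1],v[0]))-90+360)%180).round(1))
    return d
E
python3 -c "
from h import *
state(); d=red()
"
```

```text
t 5.05 tool [609.1  -5.   17.3] rot [-180.     0.    79.5] st [-29.8  17.4] Fst [-8.4  0.4] Fz 1.8
area 194 bbox [302 230  16  37] quad [[317.0, 240.0], [302.0, 267.0], [302.0, 254.0], [317.0, 227.0]]
z 35 [[-140.0, 72.0], [-21.0, 71.0]] len 119.0 tray yaw 89.5
z 0 [[-132.0, 74.0], [-15.0, 72.0]] len 116.0 tray yaw 88.8
```

Firm post contact (8 N); the side view gives a tray yaw of about 89°. I'll back off, move the fingers to the red-wall corner and push round the arc.

Emit:
play_rows --motion '[[[-0.4, 0, 0, 0, 0, 0], [-0.4, -1, 0, 0, 0, 0], [-0.4, -2, 0, 0, 0, 0], [-0.4, -3, 0, 0, 0, 0], [-0.4, -3.3, 0, 0, 0, 0]]]'

```text
time: 5.6
tool_pos: [574.2, -2.0, 16.9]
tcp_rot: [-179.9, -0.0, 79.5]
ft_force: [0.6, 0.3, -0.6]
finger_gap: 0.1
grip_force: 0.0
```

Emit:
play_rows --motion '[[[0.3, 0, 0, 0, 0, 0], [0.6, -0.1, 0, 0, 0, 0], [0.9, -0.2, 0, 0, 0, 0], [1.2, -0.3, 0, 0, 0, 0], [1.5, -0.4, 0, 0, 0, 0]]]'

```text
time: 6.1
tool_pos: [575.5, 12.6, 17.7]
tcp_rot: [179.9, 0.0, 79.5]
ft_force: [1.1, -4.9, 1.0]
finger_gap: -0.1
grip_force: 2.0
```

```bash
python3 -c "
from h import *
state(); d=red()
"
```

```text
t 6.1 tool [575.5  12.6  17.7] rot [179.9   0.   79.5] st [-18.4  53.6] Fst [-4.6 -1.9] Fz 1.0
area 288 bbox [299 235  25  36] quad [[322.0, 246.0], [299.0, 272.0], [299.0, 259.0], [323.0, 233.0]]
z 35 [[-117.0, 95.0], [-1.0, 71.0]] len 119.0 tray yaw 78.3
z 0 [[-110.0, 94.0], [4.0, 71.0]] len 116.0 tray yaw 78.4
```

Emit:
play_rows --motion '[[[0.3, -0.05, 0, 0, 0, 0], [0.6, -0.1, 0, 0, 0, 0], [0.9, -0.15, 0, 0, 0, 0], [1.2, -0.2, 0, 0, 0, 0], [1.5, -0.2, 0, 0, 0, 0]]]'

```text
time: 6.65
tool_pos: [575.6, 27.9, 17.4]
tcp_rot: [-180.0, 0.0, 79.5]
ft_force: [0.1, -4.9, 1.8]
finger_gap: 0.4
grip_force: 2.0
```

Emit:
play_rows --motion '[[[0.3, 0, 0, 0, 0, 0], [0.6, 0, 0, 0, 0, 0], [0.9, 0.05, 0, 0, 0, 0], [1.2, 0.1, 0, 0, 0, 0], [1.5, 0.15, 0, 0, 0, 0]]]'

```text
time: 7.15
tool_pos: [579.5, 42.7, 17.1]
tcp_rot: [-180.0, 0.0, 79.5]
ft_force: [-1.1, -3.7, -0.6]
finger_gap: -0.2
grip_force: 1.9
```

```bash
python3 -c "
from h import *
state(); d=red()
"
```

```text
t 7.15 tool [579.5  42.7  17.1] rot [-180.     0.    79.5] st [12. 55.] Fst [-3.9  0.5] Fz -0.6
area 495 bbox [287 251  43  29] quad [[329.0, 262.0], [288.0, 280.0], [286.0, 267.0], [329.0, 250.0]]
z 35 [[-52.0, 129.0], [35.0, 52.0]] len 116.0 tray yaw 48.7
z 0 [[-51.0, 129.0], [38.0, 55.0]] len 115.0 tray yaw 50.6
```

Emit:
play_rows --motion '[[[0.3, 0.05, 0, 0, 0, 0], [0.6, 0.1, 0, 0, 0, 0], [0.9, 0.2, 0, 0, 0, 0], [1.2, 0.3, 0, 0, 0, 0], [1.5, 0.45, 0, 0, 0, 0]]]'

```text
time: 7.7
tool_pos: [586.8, 56.5, 17.2]
tcp_rot: [-180.0, 0.0, 79.5]
ft_force: [-1.4, -5.8, 0.3]
finger_gap: -0.0
grip_force: 2.3
```

Emit:
play_rows --motion '[[[0.3, 0.15, 0, 0, 0, 0], [0.6, 0.35, 0, 0, 0, 0], [0.9, 0.55, 0, 0, 0, 0], [1.2, 0.8, 0, 0, 0, 0], [1.4, 1, 0, 0, 0, 0]]]'

```text
time: 8.2
tool_pos: [599.0, 68.7, 17.0]
tcp_rot: [-179.9, 0.0, 79.5]
ft_force: [-2.6, -4.3, 0.3]
finger_gap: 0.2
grip_force: 2.2
```

```bash
python3 -c "
from h import *
state(); d=red()
"
```

```text
t 8.2 tool [599.   68.7  17. ] rot [-179.9    0.    79.5] st [41.  40.4] Fst [-4.7  1.8] Fz 0.3
area 598 bbox [271 270  53  14] quad [[323.0, 282.0], [271.0, 283.0], [271.0, 271.0], [323.0, 269.0]]
z 35 [[57.0, 24.0], [20.0, 135.0]] len 117.0 tray yaw 18.6
z 0 [[58.0, 21.0], [24.0, 135.0]] len 119.0 tray yaw 16.9
```

Emit:
play_rows --motion '[[[0.25, 0.3, 0, 0, 0, 0], [0.5, 0.6, 0, 0, 0, 0], [0.75, 0.9, 0, 0, 0, 0], [1, 1.2, 0, 0, 0, 0], [1.2, 1.5, 0, 0, 0, 0]]]'

```text
time: 8.75
tool_pos: [616.3, 77.6, 17.2]
tcp_rot: [-180.0, -0.0, 79.5]
ft_force: [-3.4, -3.5, -0.8]
finger_gap: 0.0
grip_force: 2.2
```

```bash
python3 -c "
from h import *
state(); d=red()
"
```

```text
t 8.75 tool [616.3  77.6  17.2] rot [-180.    -0.    79.5] st [52.8 25. ] Fst [-4.   2.8] Fz -0.8
area 581 bbox [261 273  53  19] quad [[312.0, 280.0], [313.0, 291.0], [262.0, 284.0], [260.0, 271.0]]
z 35 [[64.0, 0.0], [63.0, 122.0]] len 122.0 tray yaw 0.5
z 0 [[67.0, 3.0], [59.0, 122.0]] len 120.0 tray yaw 3.8
```

Emit:
play_rows --motion '[[[0.2, 0.05, 0, 0, 0, 0], [0.4, 0.1, 0, 0, 0, 0], [0.6, 0.15, 0, 0, 0, 0], [0.8, 0.2, 0, 0, 0, 0], [1, 0.2, 0, 0, 0, 0]]]'

```text
time: 9.3
tool_pos: [620.0, 87.0, 17.3]
tcp_rot: [180.0, -0.0, 79.5]
ft_force: [-2.9, -4.4, 0.2]
finger_gap: 0.1
grip_force: 2.3
```

```bash
python3 -c "
from h import *
state(); d=red()
"
```

```text
t 9.3 tool [620.   87.   17.3] rot [180.   -0.   79.5] st [62.7 23. ] Fst [-4.8  2.1] Fz 0.2
area 599 bbox [258 275  53  20] quad [[309.0, 283.0], [311.0, 295.0], [260.0, 287.0], [257.0, 274.0]]
z 35 [[75.0, -2.0], [74.0, 119.0]] len 121.0 tray yaw 0.7
z 0 [[78.0, 3.0], [73.0, 122.0]] len 119.0 tray yaw 2.4
```

Emit:
play_rows --motion '[[[0.15, 0.05, 0, 0, 0, 0], [0.3, 0.1, 0, 0, 0, 0], [0.45, 0.15, 0, 0, 0, 0], [0.6, 0.2, 0, 0, 0, 0], [0.75, 0.25, 0, 0, 0, 0]]]'

```text
time: 9.85
tool_pos: [623.8, 93.9, 17.2]
tcp_rot: [-180.0, 0.0, 79.5]
ft_force: [-3.2, -3.7, -0.4]
finger_gap: -0.1
grip_force: 2.4
```

Emit:
play_rows --motion '[[[0.15, 0.05, 0, 0, 0, 0], [0.3, 0.1, 0, 0, 0, 0], [0.45, 0.1, 0, 0, 0, 0], [0.6, 0.1, 0, 0, 0, 0], [0.75, 0.1, 0, 0, 0, 0]]]'

```text
time: 10.35
tool_pos: [625.2, 100.0, 17.3]
tcp_rot: [-179.9, 0.1, 79.5]
ft_force: [-8.8, -8.1, 5.9]
finger_gap: 0.1
grip_force: 6.1
```

```bash
python3 -c "
from h import *
state(); d=red()
"
```

```text
t 10.35 tool [625.2 100.   17.3] rot [-1.799e+02  1.000e-01  7.950e+01] st [76.5 20.2] Fst [-9.5  7.2] Fz 5.9
area 566 bbox [255 279  52  21] quad [[306.0, 288.0], [306.0, 299.0], [256.0, 289.0], [254.0, 277.0]]
z 35 [[87.0, -4.0], [91.0, 117.0]] len 122.0 tray yaw 177.9
z 0 [[87.0, -4.0], [88.0, 115.0]] len 119.0 tray yaw 179.3
```

The tray is flat on the fence (Fy 7 N). I'll back off and move to the middle of the red wall's inner face.

Emit:
play_rows --motion '[[[-0.3, -0.2, 0, 0, 0, 0], [-0.6, -1, 0, 0, 0, 0], [-0.6, -2, 0, 0, 0, 0], [-0.6, -3, 0, 0, 0, 0], [-0.6, -3.8, 0, 0, 0, 0]]]'

```text
time: 10.9
tool_pos: [586.5, 102.5, 17.2]
tcp_rot: [-180.0, -0.0, 79.5]
ft_force: [0.5, -0.4, -0.5]
finger_gap: -0.1
grip_force: 0.0
```

```bash
python3 -c "
from h import *
state(); d=red()
cv2.imwrite('pics/s5.png',cv2.resize(d['pixels'][190:390,180:380,::-1],None,fx=3,fy=3))
"
```

```text
t 10.9 tool [586.5 102.5  17.2] rot [-180.    -0.    79.5] st [72.  58.7] Fst [-0.3 -0.5] Fz -0.5
area 608 bbox [255 279  52  22] quad [[306.0, 288.0], [306.0, 300.0], [256.0, 290.0], [254.0, 278.0]]
z 35 [[90.0, -3.0], [91.0, 117.0]] len 120.0 tray yaw 179.4
z 0 [[90.0, -2.0], [91.0, 116.0]] len 118.0 tray yaw 179.4
```

View pics/s5.png

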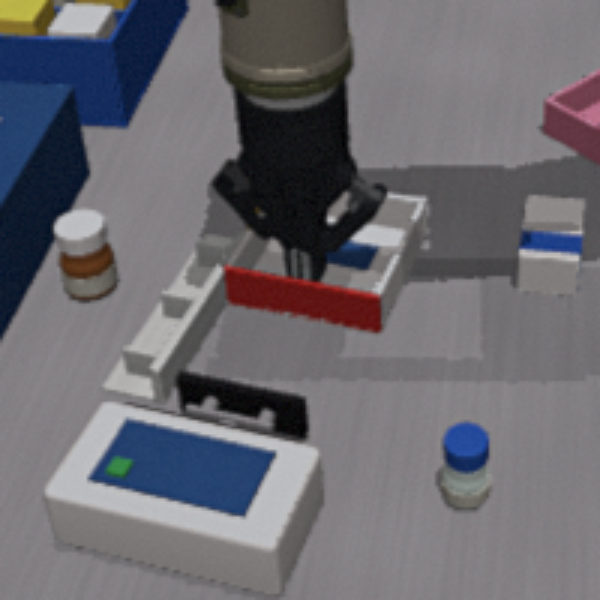

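The red wall squarely faces the pad and the tray lies along the fence; the fingers are behind the red wall's middle. Now I'll slide it.

Emit:
play_rows --motion '[[[0.4, 0, 0, 0, 0, 0], [0.8, 0, 0, 0, 0, 0], [1.2, 0, 0, 0, 0, 0], [1.6, 0, 0, 0, 0, 0], [2, 0, 0, 0, 0, 0]]]'

```text
time: 11.45
tool_pos: [591.2, 120.9, 17.4]
tcp_rot: [-180.0, 0.1, 79.5]
ft_force: [-3.8, -5.7, 3.8]
finger_gap: -0.0
grip_force: 3.6
```

Emit:
play_rows --motion '[[[0.4, 0, 0, 0, 0, 0], [0.8, 0, 0, 0, 0, 0], [1.2, 0, 0, 0, 0, 0], [1.6, 0, 0, 0, 0, 0], [2, 0, 0, 0, 0, 0]]]'

```text
time: 11.95
tool_pos: [595.1, 140.6, 17.4]
tcp_rot: [-180.0, 0.1, 79.5]
ft_force: [-2.3, -6.0, 3.7]
finger_gap: 0.0
grip_force: 3.3
```

```bash
python3 -c "
from h import *
state(); d=red()
"
```

```text
t 11.95 tool [595.1 140.6  17.4] rot [-1.80e+02  1.00e-01  7.95e+01] st [111.1  57. ] Fst [-6.4  1.2] Fz 3.7
area 523 bbox [251 286  47  30] quad [[297.0, 303.0], [297.0, 316.0], [252.0, 296.0], [250.0, 284.0]]
z 35 [[110.0, -3.0], [139.0, 114.0]] len 121.0 tray yaw 166.1
z 0 [[110.0, -3.0], [142.0, 113.0]] len 120.0 tray yaw 164.7
```

The tray twisted clockwise to about -14° because the fence rubs at its front corner. I'll push on the red wall near the fence instead, which turns it back.

Emit:
play_rows --motion '[[[-1, 0, 0, 0, 0, 0], [-2, 0, 0, 0, 0, 0], [-2.2, 1, 0, 0, 0, 0], [-2.2, 2, 0, 0, 0, 0], [-2.2, 2.8, 0, 0, 0, 0]]]'

```text
time: 12.5
tool_pos: [620.0, 114.2, 17.7]
tcp_rot: [179.9, -0.0, 79.5]
ft_force: [-6.2, 0.7, 1.1]
finger_gap: -0.2
grip_force: 4.1
```

Emit:
play_rows --motion '[[[0.3, 0, 0, 0, 0, 0], [0.6, 0, 0, 0, 0, 0], [0.9, 0, 0, 0, 0, 0], [1.2, 0, 0, 0, 0, 0], [1.5, 0, 0, 0, 0, 0]]]'

```text
time: 13.0
tool_pos: [621.1, 129.8, 17.3]
tcp_rot: [-180.0, 0.0, 79.5]
ft_force: [-0.3, -1.7, 0.1]
finger_gap: -0.1
grip_force: 1.3
```

```bash
python3 -c "
from h import *
state(); d=red()
"
```

```text
t 13.0 tool [621.1 129.8  17.3] rot [-180.     0.    79.5] st [105.   29.5] Fst [-1.7  0. ] Fz 0.1
area 551 bbox [251 286  48  29] quad [[297.0, 304.0], [298.0, 316.0], [251.0, 297.0], [251.0, 284.0]]
z 35 [[110.0, -1.0], [142.0, 115.0]] len 120.0 tray yaw 164.4
z 0 [[114.0, -4.0], [141.0, 115.0]] len 122.0 tray yaw 166.9
```

Emit:
play_rows --motion '[[[0.3, 0, 0, 0, 0, 0], [0.6, 0, 0, 0, 0, 0], [0.9, 0, 0, 0, 0, 0], [1.2, 0, 0, 0, 0, 0], [1.5, 0, 0, 0, 0, 0]]]'

```text
time: 13.55
tool_pos: [623.9, 144.2, 17.3]
tcp_rot: [-180.0, 0.0, 79.5]
ft_force: [-1.5, -2.8, 1.2]
finger_gap: -0.1
grip_force: 1.8
```

```bash
python3 -c "
from h import *
state(); d=red()
"
```

```text
t 13.55 tool [623.9 144.2  17.3] rot [-180.     0.    79.5] st [119.7  29.3] Fst [-3.1  1. ] Fz 1.2
area 611 bbox [247 291  52  27] quad [[297.0, 306.0], [298.0, 318.0], [249.0, 303.0], [246.0, 289.0]]
z 35 [[128.0, -5.0], [148.0, 117.0]] len 123.0 tray yaw 170.6
z 0 [[132.0, -0.0], [147.0, 117.0]] len 118.0 tray yaw 173.0
```

Emit:
play_rows --motion '[[[0.3, 0, 0, 0, 0, 0], [0.6, 0, 0, 0, 0, 0], [0.8, 0, 0, 0, 0, 0], [1, 0, 0, 0, 0, 0], [1.2, 0, 0, 0, 0, 0]]]'

```text
time: 14.1
tool_pos: [626.2, 156.0, 17.3]
tcp_rot: [180.0, 0.0, 79.5]
ft_force: [-1.6, -3.8, 0.7]
finger_gap: -0.1
grip_force: 1.7
```

```bash
python3 -c "
from h import *
state(); d=red()
"
```

```text
t 14.1 tool [626.2 156.   17.3] rot [180.    0.   79.5] st [131.8  29.1] Fst [-4.   0.9] Fz 0.7
area 591 bbox [245 296  53  23] quad [[297.0, 307.0], [297.0, 318.0], [245.0, 306.0], [245.0, 294.0]]
z 35 [[143.0, -0.0], [150.0, 118.0]] len 118.0 tray yaw 176.2
z 0 [[143.0, -5.0], [147.0, 115.0]] len 119.0 tray yaw 178.1
```

Emit:
play_rows --motion '[[[0.25, 0, 0, 0, 0, 0], [0.5, 0, 0, 0, 0, 0], [0, 0, 0, 0, 0, 0], [0, -0.7, 0, 0, 0, 0], [0, -1.3, 0, 0, 0, 0]]]'

```text
time: 14.65
tool_pos: [612.9, 158.4, 17.2]
tcp_rot: [-180.0, -0.0, 79.5]
ft_force: [-0.9, -0.1, -0.3]
finger_gap: 0.1
grip_force: 0.0
```

Emit:
play_rows --motion '[[[0.3, 0, 0, 0, 0, 0], [0.6, 0, 0, 0, 0, 0], [0.9, 0, 0, 0, 0, 0], [1.2, 0, 0, 0, 0, 0], [1.5, 0, 0, 0, 0, 0]]]'

```text
time: 15.15
tool_pos: [615.8, 172.2, 17.3]
tcp_rot: [-179.9, 0.1, 79.5]
ft_force: [-3.6, -6.0, 4.5]
finger_gap: -0.1
grip_force: 3.6
```

```bash
python3 -c "
from h import *
state(); d=red()
"
```

```text
t 15.15 tool [615.8 172.2  17.3] rot [-1.799e+02  1.000e-01  7.950e+01] st [145.8  42.2] Fst [-6.5  2.5] Fz 4.5
area 652 bbox [242 300  54  22] quad [[295.0, 311.0], [295.0, 322.0], [242.0, 312.0], [242.0, 298.0]]
z 35 [[156.0, -1.0], [162.0, 117.0]] len 119.0 tray yaw 176.8
z 0 [[162.0, -3.0], [159.0, 114.0]] len 118.0 tray yaw 1.2
```

Emit:
play_rows --motion '[[[0.3, 0, 0, 0, 0, 0], [0.6, 0, 0, 0, 0, 0], [0.9, 0, 0, 0, 0, 0], [1.2, 0, 0, 0, 0, 0], [1.5, 0, 0, 0, 0, 0]]]'

```text
time: 15.7
tool_pos: [618.5, 186.9, 17.3]
tcp_rot: [-179.9, 0.1, 79.5]
ft_force: [-3.9, -6.0, 4.2]
finger_gap: -0.2
grip_force: 3.5
```

```bash
python3 -c "
from h import *
state(); d=red()
"
```

```text
t 15.7 tool [618.5 186.9  17.3] rot [-1.799e+02  1.000e-01  7.950e+01] st [160.8  42.1] Fst [-6.6  2.8] Fz 4.2
area 517 bbox [239 305  55  22] quad [[292.0, 316.0], [294.0, 328.0], [239.0, 313.0], [239.0, 303.0]]
z 35 [[171.0, -1.0], [177.0, 116.0]] len 117.0 tray yaw 177.0
z 0 [[166.0, -8.0], [175.0, 118.0]] len 126.0 tray yaw 175.8
```

Emit:
play_rows --motion '[[[-0.4, 0, 0, 0, 0, 0], [-0.4, 0.8, 0, 0, 0, 0], [0, 0.8, 0, 0, 0, 0], [0.3, 0.8, 0, 0, 0, 0], [0.6, 0.8, 0, 0, 0, 0]]]'

```text
time: 16.25
tool_pos: [628.1, 191.7, 17.6]
tcp_rot: [180.0, 0.1, 79.5]
ft_force: [-1.2, -5.4, 2.8]
finger_gap: -0.1
grip_force: 2.8
```

Emit:
play_rows --motion '[[[0.2, 0, 0, 0, 0, 0], [0.4, 0, 0, 0, 0, 0], [0.6, 0, 0, 0, 0, 0], [0.8, 0, 0, 0, 0, 0], [0.9, 0, 0, 0, 0, 0]]]'

```text
time: 16.75
tool_pos: [629.6, 200.7, 17.6]
tcp_rot: [180.0, 0.1, 79.5]
ft_force: [-1.9, -5.8, 4.0]
finger_gap: -0.3
grip_force: 2.9
```

```bash
python3 -c "
from h import *
state(); d=red()
d=optics.snapshot('top')
a=cv2.resize(d['pixels'][130:240,170:330,::-1],None,fx=5,fy=5,interpolation=cv2.INTER_CUBIC)
cv2.imwrite('pics/t6.png',a)
"
```

```text
t 16.75 tool [629.6 200.7  17.6] rot [1.80e+02 1.00e-01 7.95e+01] st [176.3  33.7] Fst [-6.   0.8] Fz 4.0
area 268 bbox [236 310  56  23] quad [[291.0, 321.0], [291.0, 332.0], [236.0, 321.0], [236.0, 308.0]]
z 35 [[186.0, -1.0], [190.0, 119.0]] len 120.0 tray yaw 177.9
z 0 [[189.0, -4.0], [187.0, 116.0]] len 120.0 tray yaw 0.8
```

View pics/t6.png

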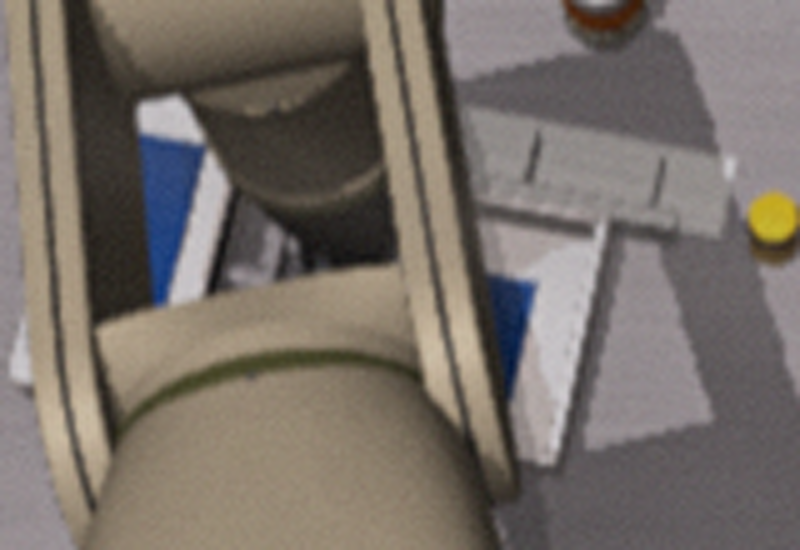

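The tray looks square, with its tail on the fence. The red front is at about x = 188, so I'll approach the pad slowly.

Emit:
play_rows --motion '[[[0.15, 0, 0, 0, 0, 0], [0.3, 0, 0, 0, 0, 0], [0.45, 0, 0, 0, 0, 0], [0.5, 0, 0, 0, 0, 0], [0.6, 0, 0, 0, 0, 0]]]'

```text
time: 17.35
tool_pos: [630.5, 205.5, 17.6]
tcp_rot: [-180.0, 0.1, 79.5]
ft_force: [-3.5, -12.2, 6.8]
finger_gap: -0.3
grip_force: 6.3
```

```bash
python3 -c "
from h import *
state(); d=red()
"
```

```text
t 17.35 tool [630.5 205.5  17.6] rot [-1.80e+02  1.00e-01  7.95e+01] st [181.2  33.7] Fst [-12.6   1.3] Fz 6.8
area 224 bbox [235 312  56  23] quad [[290.0, 323.0], [290.0, 334.0], [235.0, 322.0], [235.0, 310.0]]
z 35 [[192.0, -0.0], [196.0, 119.0]] len 119.0 tray yaw 178.0
z 0 [[192.0, -5.0], [193.0, 116.0]] len 120.0 tray yaw 179.7
```

Emit:
play_rows --motion '[[[-0.5, 0, 0, 0, 0, 0], [-0.5, -0.6, 0, 0, 0, 0], [-0.5, -1.2, 0, 0, 0, 0], [-0.2, -1.2, 0, 0, 0, 0], [-0.1, -1.2, 0, 0, 0, 0]]]'

```text
time: 17.9
tool_pos: [617.1, 207.9, 16.8]
tcp_rot: [-179.9, 0.1, 79.6]
ft_force: [-5.8, -8.1, 3.6]
finger_gap: -0.1
grip_force: 4.3
```

Emit:
play_rows --motion '[[[0.05, 0, 0, 0, 0, 0], [0.1, 0, 0, 0, 0, 0], [0.1, 0, 0, 0, 0, 0], [0.1, 0, 0, 0, 0, 0], [0.1, 0, 0, 0, 0, 0]]]'

```text
time: 18.4
tool_pos: [617.2, 207.9, 16.8]
tcp_rot: [-179.8, 0.2, 79.5]
ft_force: [-7.8, -8.7, 5.2]
finger_gap: 0.0
grip_force: 4.6
```

```bash
python3 -c "
from h import *
state(); d=red()
"
```

```text
t 18.4 tool [617.2 207.9  16.8] rot [-179.8    0.2   79.5] st [181.2  47.1] Fst [-10.    6.1] Fz 5.2
area 159 bbox [249 314  42  21] quad [[261.0, 316.0], [290.0, 323.0], [290.0, 337.0], [246.0, 313.0]]
z 35 [[193.0, 57.0], [196.0, 119.0]] len 62.0 tray yaw 177.6
z 0 [[162.0, 6.0], [200.0, 118.0]] len 118.0 tray yaw 161.2
```

Emit:
play_rows --motion '[[[0.05, 0, 0, 0, 0, 0], [0.1, 0, 0, 0, 0, 0], [0.1, 0, 0, 0, 0, 0], [0.1, 0, 0, 0, 0, 0], [0.1, 0, 0, 0, 0, 0]]]'

```text
time: 18.95
tool_pos: [617.3, 208.1, 16.8]
tcp_rot: [-179.8, 0.2, 79.5]
ft_force: [-7.7, -10.6, 5.9]
finger_gap: 0.1
grip_force: 6.3
```

```bash
python3 -c "
from h import *
state(); d=red()
"
```

```text
t 18.95 tool [617.3 208.1  16.8] rot [-179.8    0.2   79.5] st [181.5  47.1] Fst [-11.8   5.7] Fz 5.9
area 160 bbox [249 314  42  21] quad [[261.0, 316.0], [289.0, 323.0], [291.0, 337.0], [245.0, 313.0]]
z 35 [[193.0, 57.0], [196.0, 117.0]] len 60.0 tray yaw 177.1
z 0 [[163.0, 4.0], [200.0, 120.0]] len 122.0 tray yaw 162.3
```

Emit:
play_rows --motion '[[[0.05, -0.05, 0, 0, 0, 0], [0.1, -0.1, 0, 0, 0, 0], [0.15, -0.1, 0, 0, 0, 0], [0.15, -0.1, 0, 0, 0, 0], [0.15, -0.1, 0, 0, 0, 0]]]'

```text
time: 19.5
tool_pos: [617.3, 208.7, 16.8]
tcp_rot: [-179.9, 0.3, 79.5]
ft_force: [-5.1, -14.2, 5.6]
finger_gap: 0.1
grip_force: 8.0
```

```bash
python3 -c "
from h import *
state()
"
```

```text
t 19.5 tool [617.3 208.7  16.8] rot [-179.9    0.3   79.5] st [182.   47.2] Fst [-14.9   2.5] Fz 5.6
```

Emit:
play_rows --motion '[[[0, 0, 0, 0, 0, 0], [0, 0, 0, 0, 0, 0], [0, 0, 0, 0, 0, 0], [0, 0, 0, 0, 0, 0], [0, 0, 0, 0, 0, 0]]]'

```text
time: 20.0
tool_pos: [617.4, 208.7, 16.9]
tcp_rot: [-179.9, 0.3, 79.5]
ft_force: [-5.4, -15.9, 5.6]
finger_gap: 0.1
grip_force: 8.0
```

Emit:
play_rows --motion '[[[0, 0, 0, 0, 0, 0], [0, 0, 0, 0, 0, 0], [0, 0, 0, 0, 0, 0], [0, 0, 0, 0, 0, 0], [0, 0, 0, 0, 0, 0]]]'

```text
time: 20.5
tool_pos: [617.4, 208.7, 16.9]
tcp_rot: [-179.9, 0.3, 79.5]
ft_force: [-4.9, -15.6, 4.9]
finger_gap: -0.2
grip_force: 8.0
```

Emit:
play_rows --motion '[[[0, 0, 0, 0, 0, 0], [0, 0, 0, 0, 0, 0], [0, 0, 0, 0, 0, 0], [0, 0, 0, 0, 0, 0], [0, 0, 0, 0, 0, 0]]]'

```text
time: 21.0
tool_pos: [617.4, 208.7, 16.9]
tcp_rot: [-179.9, 0.3, 79.5]
ft_force: [-6.1, -15.0, 4.1]
finger_gap: 0.1
grip_force: 8.0
```

Emit:
play_rows --motion '[[[-0.15, 0, 0, 0, 0, 0], [-0.4, 0, 0, 0, 0, 0], [-0.8, 0, 0, 0, 0, 0], [-1.5, 0, 0, 0, 0, 0], [-2, 0, 0, 0, 0, 0]]]'

```text
time: 21.5
tool_pos: [614.6, 191.9, 17.4]
tcp_rot: [180.0, -0.0, 79.5]
ft_force: [-0.3, 0.5, -0.4]
finger_gap: 0.2
grip_force: 0.0
```

Emit:
play_rows --motion '[[[0, 0, -2, 0, 0, 0], [0, 0, -5, 0, 0, 0], [0, 0, -9, 0, 0, 0], [0, 0, -13, 0, 0, 0], [0, 0, -17, 0, 0, 0]]]'

```text
time: 22.0
tool_pos: [614.3, 191.9, 188.9]
tcp_rot: [180.0, -0.0, 79.5]
ft_force: [1.1, -0.3, -0.1]
finger_gap: 0.1
grip_force: 0.0
```

Emit:
play_rows --motion '[[[-4, 0, -2, 0, 0, 0], [-8, 0, -3, 0, 0, 0], [-12, 0, -3, 0, 0, 0], [-16, 0, -3, 0, 0, 0], [-20, 0, -3, 0, 0, 0]]]'

```text
time: 22.5
tool_pos: [577.7, -6.1, 217.7]
tcp_rot: [179.9, -0.0, 79.5]
ft_force: [1.3, -0.6, -0.0]
finger_gap: 0.2
grip_force: 0.0
```

Emit:
play_rows --motion '[[[-4, 0, 0, 0, 0, 0], [-8, 0, 0, 0, 0, 0], [-12, 0, 0, 0, 0, 0], [-16, 0, 0, 0, 0, 0], [-20, 0, 0, 0, 0, 0]]]'

```text
time: 23.0
tool_pos: [541.1, -202.9, 217.6]
tcp_rot: [180.0, 0.0, 79.5]
ft_force: [0.9, -0.3, 0.6]
finger_gap: 0.2
grip_force: 0.0
```

```bash
python3 -c "
from h import *
state()
d=optics.snapshot('top')
a=cv2.resize(d['pixels'][130:240,170:330,::-1],None,fx=5,fy=5,interpolation=cv2.INTER_CUBIC)
cv2.imwrite('pics/t7.png',a)
"
```

```text
t 23.0 tool [ 541.1 -202.9  217.6] rot [180.    0.   79.5] st [-236.5   49.2] Fst [-0.1 -0.9] Fz 0.6
```

View pics/t7.png

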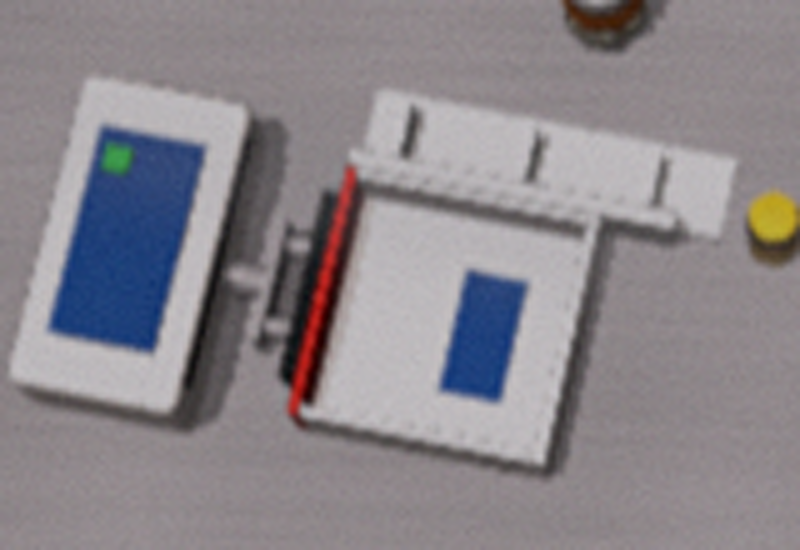

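The tray sits square within about 1.5° (edge slopes 10.5–13° against the reader's 11.8°), flush on the fence with the red wall against the pad at (320,290). The arm is clear and no forces remain.

```bash
python3 -c "
from h import *
redyaw(); print(job.hand_in())"
```

```text
red area 138 mid st (np.float32(197.1), np.float32(64.3)) len 116.7 tray yaw (mod180) -0.4
the job is handed in; nothing more can be done
None
```

The tray was turned a quarter turn round the post, slid along the fence, pressed on the pad for about 1.5 s (finger force along the fence 15–16 N, so an estimated 9–13 N on the pad after friction) and handed in square within about 1.5°; no verdict was returned.

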